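Dispense one coffee-dose tin and nudge it into the free bay

TASK

Press the dispenser's plunger right down once, so that a single coffee tin comes out, and let the plunger come up again. Then, without picking it up, push that tin aside over the counter into the empty bay so that it lies on the brown paper disc there. Leave the tin in the other bay, the tins in the dispenser and everything else where they are.

Things in the scene. Friction and masses are not known exactly. Their poses are not given: they have to be found in the camera images.
- dispenser: fixed tin dispenser. Origin on the counter under the centre of its magazine, a clear square bottomless tube (49 mm wide, 53 mm tall) with three stacked tins, the lowest on the counter itself. Its own -x is the ejection direction; the outlet face is 27 mm from the origin. The white housing (108 x 56 mm, 50 mm tall) under the plunger stands on its +x side, from x = 24 to 133 mm, the plunger at x = 55 mm.
- plunger_top (a point): centre of the top face of the black round plunger head (40 mm across, 12 mm thick), 119 mm above the counter when up; it moves with the plunger.
- plunger (a joint): how far the plunger is pressed straight down, m: 0 up, 0.028 fully down at its stop. The spring takes 4 N at first, 9 N at the bottom (more when pressed fast) and lifts it again. Pressing slides a blade 26 mm wide out of the outlet, 3.6 mm per mm of plunger, pushing out the lowest tin; as the plunger rises the blade goes back and the next tin drops.
- tin_lowest: flat round aluminium coffee-dose tin, 40 mm across, 14 mm tall, about 30 g; origin at the centre of its underside, z up. At the start the lowest in the magazine, the one that is ejected. With the plunger fully down it lies free on the counter, its centre 99 mm or a little more from the dispenser origin.
- tin_second: flat round aluminium coffee-dose tin, 40 mm across, 14 mm tall, about 30 g; origin at the centre of its underside, z up. Second from below in the magazine.
- tin_top: flat round aluminium coffee-dose tin, 40 mm across, 14 mm tall, about 30 g; origin at the centre of its underside, z up. Uppermost in the magazine.
- tin_waiting: flat round aluminium coffee-dose tin, 40 mm across, 14 mm tall, about 30 g; origin at the centre of its underside, z up. It waits already in one of the two bays (either one, changes from run to run).
- bay_a: U-shaped fence of bent steel fixed on the counter, no floor: walls 16 mm tall, 3 mm thick, 60 mm clear between the side walls. Origin on the counter at the middle of the bay. Its +x points to the back wall, inner face 24 mm from the origin; the mouth is at -x, side walls ending 30 mm from the origin, and faces the strip in front of the dispenser outlet.
- bay_b: U-shaped fence of bent steel fixed on the counter, no floor: walls 16 mm tall, 3 mm thick, 60 mm clear between the side walls. Origin on the counter at the middle of the bay. Its +x points to the back wall, inner face 24 mm from the origin; the mouth is at -x, side walls ending 30 mm from the origin, and faces the strip in front of the dispenser outlet.
- paper_disc: thin round brown paper, 56 mm across, stuck flat to the counter (no noticeable thickness), at the middle of the bay that has no tin in it. Origin at its centre; a tin that touches the back wall of the bay has its centre 4 mm beyond it.
- tamper: steel coffee tamper standing upright, 56 mm across, 86 mm tall, loose; a bystander. Origin at the centre of its underside.
- milk_jug: steel milk jug with a handle, 80 mm across, 53 mm tall, loose; a bystander. Origin at the centre of its underside.
- espresso_cup: white ceramic cup, 64 mm across, 55 mm tall, loose; a bystander. Origin at the centre of its underside.
- spoon: steel spoon lying flat, 130 mm long, loose; a bystander. Origin at the centre of its underside.
- syrup: amber glass syrup bottle, 60 mm across, 200 mm tall, loose; a bystander. Origin at the centre of its underside.
- sugar_jar: glass sugar jar, 80 mm across, 100 mm tall, loose; a bystander. Origin at the centre of its underside.
Things that resemble listed ones, but are neither listed nor needed, are in the scene too. What is shaped like the dispenser but blue or purple is not meant.

How it is judged:
By the outcome, as a careful person would: the job done as asked, in the order asked, and still so for the second after the job is handed in, with the robot touching nothing.
It also fails if it takes over 50 s, if anything falls off the work surface, if the arm or the gripper's body presses on something with over 40 N, if the wrist force passes 120 N, or if a joint passes its speed limit or range.

ROBOT

A 7-joint arm with a two-finger parallel gripper is mounted at the origin on the work surface. World frame = base frame: x ahead of the robot, y to its left, z up, the work surface at z = 0. Lengths are in m, angles in rad, forces in N, time in s.
With the tool pointing down it reaches from about 0.4 to 0.85 m from the base axis. Payload 4.5 kg.
Tool frame: the origin (TCP) lies on the centre line of the jaws, within the pads' length; the fingertips stand bot.tip_extent ahead of it and the grasp point (between the pads) lies 8 mm behind it (bot.tip_extent is the distance from the TCP to the fingertips, in m); z points along the fingers, y is the direction in which the jaws open and shut (so a half turn about z gives the same grasp; the last joint's range is limited). The gripper opens to 85 mm and grips with 20 to 120 N. Pads are 22 mm wide; open, the fingers measure 114 mm over their backs; the gripper's body (76 mm by 85 mm) begins 54 mm behind the grasp point. The pads swing forward as they close: fully open they stand 13 mm farther back than shut.
Start: joints at [1.248, 0.689, -0.195, 1.565, 0.157, 0.902, -0.215], TCP at [0.218, -0.586, 0.242] pointing down, gripper open.
Joint ranges: [-3.01, 3.01], [-0.46, 2.08], [-1.47, 1.51], [0.13, 2.56], [-1, 4.14], [0.04, 2.09], [-2.66, 2.66]. Speed limits (rad/s): [2.57, 2.57, 3.14, 3.14, 3.14, 3.14, 3.14].

INTERFACE

Orientations are given as a rotation vector (axis times angle).
In Python, from bench import bot, optics, order gives the robot as it stands.
- The arm moves only by the shell command python3 -m jog 'ROWS' [FORCE]. ROWS is JSON, a list of rows, each an object of numbers: "x", "y", "z": the shift along the world's x, y, z in cm; "ax", "ay", "az": the turn, a rotation vector about the world's x, y, z in degrees; "jaw": the opening, from 0 (shut) to 1 (fully open). A call has 1 to 8 rows; each row shifts and turns the commanded pose from where the row before left it; what a row does not reach is not made up. A row lasts 1/12 s, in which the tool goes at most 41.7 mm and 7.16 degrees, less where a joint would pass 70% of its speed; a pose out of reach is approached as far as the arm can. A call is refused whole if a number of a shift passes 4.17 or a number of a turn 7.16, either way. A call with a gripper value outside its range is refused whole. The fingers move at their own pace and stop on an object; FORCE is the grip in N (left out, the last holds). Time passes only in rows, so rows that do not move let the fingers close. It gives the time, the measured TCP pose, the force and the opening at its end, in the units of the state.
- bot.get_obs(): the state, without advancing time (a new reading comes with each control period).
- optics.grab_frame(name): name is "scene" or "top" or "wrist"; returns a dict with "frame" (384x512x3 uint8, red, green, blue), "intrinsics" (3x3 intrinsics, pixels), "distortion" ([k1, k2, p1, p2, k3] as OpenCV has them; the pictures are not rectified), "camera_from_world" (4x4, takes a point from world to camera coordinates). Camera axes: x right, y down, z forward; pixel columns grow to the right and rows downward; lengths in m; the calibration is good to about 2 mm. A picture is of the moment at which its call begins. There is no depth.
- order.hand_in(): hands the job in, once; it reports no verdict.
The state is a dict: "clock": time; "joint_positions": joint angles; "qvel": joint speeds; "joint_torque": joint torques, N m; "tool_pos": TCP position; "ee_rot": TCP orientation; "contact_force": force on the tool from outside, world axes, zero at the start; "ft_torque": the same for the moment, N m; "finger_gap": finger opening in m.
Only numpy, scipy, OpenCV 4.12 (cv2) and the standard library are available. Lean on these libraries where they do the work, as an engineer would, in place of code of your own. Each camera call takes 0.05 s, during which the arm holds its last target.

## Working session

There is one attempt and no reset: what is moved stays moved. The work goes in short steps, Python scripts to look and compute and a shell command to move; the robot and the scene stay as the last step left them, time stands still between calls to the robot, and variables do not carry over. Pictures are saved under pics/ and viewed, and the job is handed in when it is done.

```bash
mkdir -p pics; ls
python3 - <<'E'
from bench import bot, optics, order
import cv2
for n in ["scene","top","wrist"]:
    d=optics.grab_frame(n); cv2.imwrite(f"pics/{n}0.png",d["frame"][:,:,::-1])
    import numpy as np
    np.savez(f"{n}0.npz",**d)
o=bot.get_obs(); print(o, bot.tip_extent)
E
```

```text
pics
{'clock': 0.15, 'joint_positions': array([ 1.24783391,  0.68981009, -0.19451527,  1.5661057 ,  0.15728948,
        0.90251477, -0.21511265]), 'qvel': array([-0.00294935, -0.00209821,  0.00060219, -0.00057778, -0.00039877,
       -0.00182431,  0.00027674]), 'joint_torque': array([-1.47422692e-03, -5.39932036e+01, -1.26824152e+00, -1.58717233e+01,
        9.26075096e-03,  6.47470108e-03,  2.14892202e-05]), 'tool_pos': array([ 0.21806784, -0.58520254,  0.24165609]), 'ee_rot': array([-3.09035022e+00, -5.57241670e-01,  5.67863646e-04]), 'contact_force': array([ 0.24303468, -0.14440243,  0.03795552]), 'ft_torque': array([-0.02725421, -0.01917795,  0.01104465]), 'finger_gap': 0.08539229220555287} 0.011
```

View pics/scene0.png

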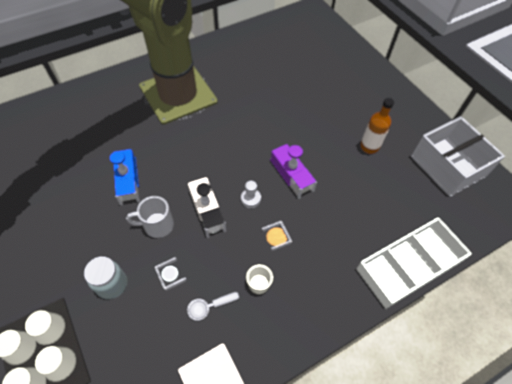

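View pics/top0.png

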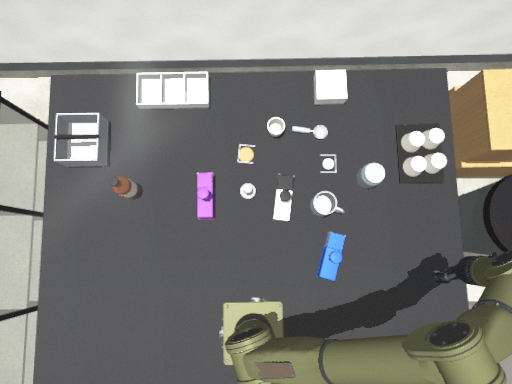

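View pics/wrist0.png

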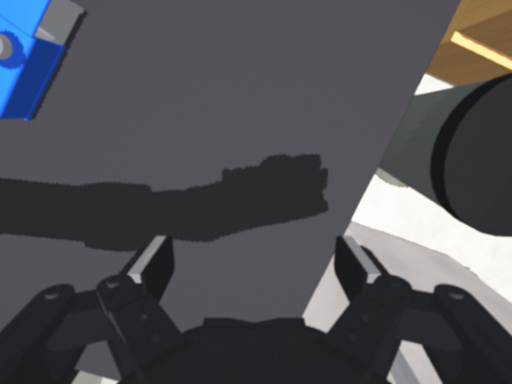

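Top view: the white dispenser is at (284,197), with its clear magazine at about (285,182) and the outlet facing up (+x). The blue (332,256) and purple (205,195) units are decoys. The paper disc bay is at (246,154) and the bay with the waiting tin at (328,164). I'll confirm this enlarged.

```bash
python3 - <<'E'
import numpy as np,cv2
d=np.load("top0.npz");f=d["frame"][:,:,::-1]
c=f[105:235,225:355];cv2.imwrite("pics/topc.png",cv2.resize(c,None,fx=4.6,fy=4.6,interpolation=cv2.INTER_CUBIC))
d=np.load("scene0.npz");f=d["frame"][:,:,::-1]
c=f[165:325,145:305];cv2.imwrite("pics/scenec.png",cv2.resize(c,None,fx=3.7,fy=3.7,interpolation=cv2.INTER_CUBIC))
for n in("top","scene"):
  d=np.load(n+"0.npz");print(d["intrinsics"],d["distortion"],np.linalg.inv(d["camera_from_world"])[:3])
E
cat > h.py <<'E'
import numpy as np,cv2
def ray(d,u,v):
    p=cv2.undistortPoints(np.array([[[u,v]]],float),d["intrinsics"],d["distortion"])[0,0]
    T=np.linalg.inv(d["camera_from_world"]); return T[:3,3],T[:3,:3]@np.array([p[0],p[1],1.])
def pt(d,u,v,z):
    o,r=ray(d,u,v); return o+r*(z-o[2])/r[2]
def proj(d,P):
    T=d["camera_from_world"];return cv2.projectPoints(np.atleast_2d(np.array(P,float)),cv2.Rodrigues(T[:3,:3])[0],T[:3,3],d["intrinsics"],d["distortion"])[0][:,0]
E
```

```text
[[425.99540874   0.         248.01323519]
 [  0.         425.99540874 184.0547403 ]
 [  0.           0.           1.        ]] [0.01628837 0.         0.         0.         0.        ] [[-1.73365033e-02 -9.88266419e-01  1.51752859e-01  2.81541663e-01]
 [-9.99847254e-01  1.74721244e-02 -4.39802812e-04  6.47648442e-03]
 [-2.21680248e-03 -1.51737304e-01 -9.88418371e-01  1.53362879e+00]]
[[396.09180698   0.         251.054774  ]
 [  0.         396.09180698 196.42331033]
 [  0.           0.           1.        ]] [0.01581296 0.         0.         0.         0.        ] [[ 0.49202665  0.74878597 -0.44410512  0.99566235]
 [ 0.87053229 -0.41782038  0.25999936 -0.28498978]
 [ 0.00912771 -0.51453446 -0.85742112  0.99334156]]
```

View pics/topc.png

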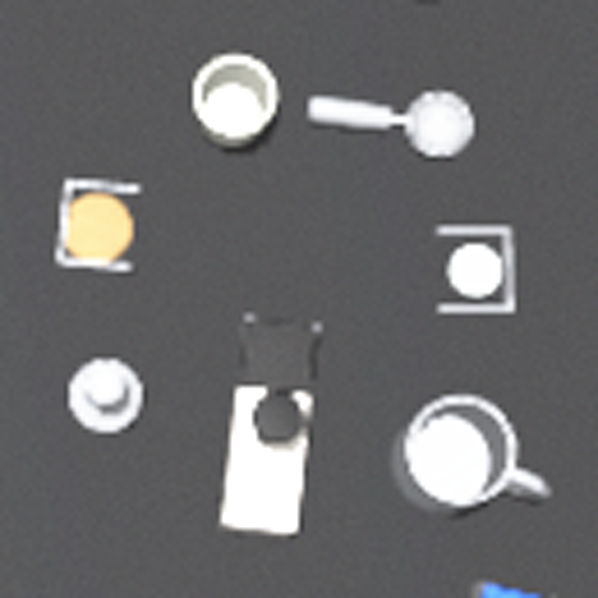

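View pics/scenec.png

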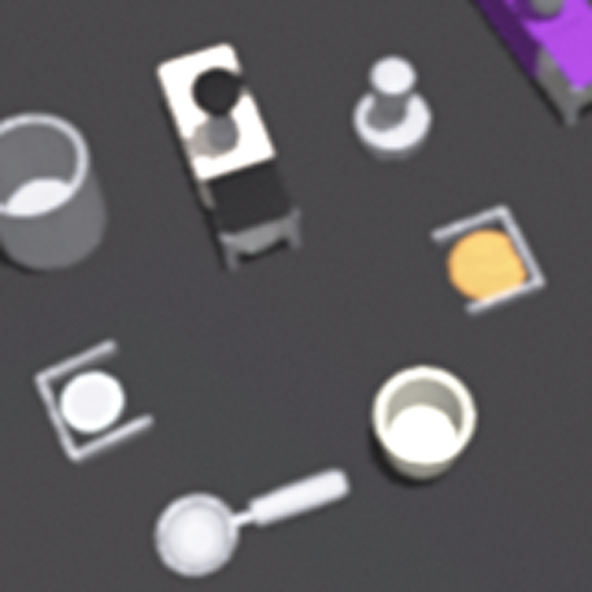

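Run:
```python
import numpy as np,cv2
from h import *
T=dict(np.load("top0.npz"));S=dict(np.load("scene0.npz"))
for n,d in(("top",T),("scene",S)):
    f=d["frame"]; hsv=cv2.cvtColor(f,cv2.COLOR_RGB2HSV)
    m=((hsv[...,0]>8)&(hsv[...,0]<28)&(hsv[...,1]>90)&(hsv[...,2]>150)).astype(np.uint8)
    roi=np.zeros_like(m)
    if n=="top": roi[140:168,230:262]=1
    else: roi[220:250,260:295]=1
    m*=roi; M=cv2.moments(m,True);u,v=M["m10"]/M["m00"],M["m01"]/M["m00"]
    print(n,"paper",u,v,M["m00"],pt(d,u,v,0))
# housing contour top
g=T["frame"].min(2); m=(g>170).astype(np.uint8); r=np.zeros_like(m); r[186:224,270:296]=1; m*=r
c=max(cv2.findContours(m,0,1)[0],key=cv2.contourArea); rr=cv2.minAreaRect(cv2.convexHull(c)); print(rr)
for b in cv2.boxPoints(rr): print("house",b,pt(T,*b,0.05)[:2])
# plunger: dark blob
def tp(cx,cy): return 225+cx/4.6,105+cy/4.6
def sp(cx,cy): return 145+cx/3.7,165+cy/3.7
print("plunger top",pt(T,*tp(279,416),.119),"scene",pt(S,*sp(216,91),.119))
for nm,p in dict(outL=(249,318),outR=(317,327)).items(): print(nm,pt(T,*tp(*p),.053)[:2])
for nm,p in dict(outL=(297,212),outR=(229,232)).items(): print("s",nm,pt(S,*sp(*p),.053)[:2])
for nm,p in dict(backL=(68,182),mouthL=(140,188),backR=(60,264),mouthR=(131,268)).items(): print("paperbay",nm,pt(T,*tp(*p),.016)[:2])
for nm,p in dict(backTop=(510,231),mouthTop=(438,231),backBot=(512,309),mouthBot=(438,309)).items(): print("waitbay",nm,pt(T,*tp(*p),.016)[:2])
print("waiting",pt(T,*tp(475,270),.014),pt(S,*sp(92,401),.014))
print("tamper top",pt(T,*tp(106,388),.086),pt(S,*sp(392,75),.086))
print("cup",pt(T,*tp(235,98),.055),pt(S,*sp(423,412),.055))
print("spoon", pt(T,*tp(310,106),.01))
```

```text
top paper 248.58620689655172 152.3793103448276 29.0 [0.63500546 0.00163684 0.        ]
scene paper 275.65051903114187 235.96193771626298 289.0 [ 6.25069938e-01  1.28860096e-02 -1.11022302e-16]
((282.4424743652344, 204.54660034179688), (16.592540740966797, 30.829669952392578), 6.009005546569824)
house [272.57806 219.00824] [ 0.38481526 -0.07749162]
house [275.80548 188.34796] [ 0.49232137 -0.09165846]
house [292.3069  190.08496] [ 0.48513496 -0.14945608]
house [289.07947 220.74524] [ 0.3777948  -0.13466644]
plunger top [ 0.45800119 -0.11936172  0.119     ] scene [ 0.46443979 -0.11782716  0.119     ]
outL [ 0.54234242 -0.1045648 ]
outR [ 0.53441522 -0.15644695]
s outL [ 0.54509419 -0.09932221]
s outR [ 0.53563245 -0.14904038]
paperbay backL [0.66111739 0.03335505]
paperbay mouthL [ 0.65520474 -0.0237597 ]
paperbay backR [0.59479067 0.04063204]
paperbay mouthR [ 0.59057468 -0.01536497]
waitbay backTop [ 0.61500775 -0.31557779]
waitbay mouthTop [ 0.61604563 -0.25873171]
waitbay backBot [ 0.55235398 -0.31412126]
waitbay mouthBot [ 0.55339443 -0.25605049]
waiting [ 0.5844974  -0.28690489  0.014     ] [ 0.58770639 -0.28426541  0.014     ]
tamper top [0.48542253 0.00604717 0.086     ] [0.49478437 0.00728142 0.086     ]
cup [ 0.71617278 -0.0984244   0.055     ] [ 0.71949015 -0.0956556   0.055     ]
spoon [ 0.7216694  -0.16157823  0.01      ]
```

The crops agree: the white unit with the black plunger head is at top (285.6,195.4), and the paper bay (top (246.5,153)) is the empty one. Estimates:

| Item | Position (x, y) or direction |
|---|---|
| Plunger | (0.461, -0.118) |
| Ejection direction | about -7.7° |
| Dispenser origin | (0.513, -0.124) |
| Tin after ejection | about (0.612, -0.138) |
| Paper disc | (0.626, 0.011) |
| Bay axis | about 85° |

I'll move over the plunger with the jaws shut and the jaw axis turned to -5°.

```bash
python3 -m jog '[{"x":1.73,"y":3.34,"az":6.44,"jaw":0},{"x":1.73,"y":3.34,"az":6.44,"jaw":0},{"x":1.73,"y":3.34,"az":6.44,"jaw":0},{"x":1.73,"y":3.34,"az":6.44,"jaw":0},{"x":1.73,"y":3.34,"az":6.44,"jaw":0},{"x":1.73,"y":3.34,"az":6.44,"jaw":0},{"x":1.73,"y":3.34,"az":6.44,"jaw":0},{"x":1.73,"y":3.34,"az":6.44,"jaw":0}]' && python3 -m jog '[{"x":1.73,"y":3.34,"az":6.44},{"x":1.73,"y":3.34,"az":6.44},{"x":1.73,"y":3.34},{"x":1.73,"y":3.34},{"x":1.73,"y":3.34},{"x":1.73,"y":3.34},{},{}]'
```

```text
schema error: expected keys x, y, z, ax, ay, az, jaw
```

```bash
python3 -m jog '[{"x":1.73,"y":3.34,"z":0,"ax":0,"ay":0,"az":6.44,"jaw":0},{"x":1.73,"y":3.34,"z":0,"ax":0,"ay":0,"az":6.44,"jaw":0},{"x":1.73,"y":3.34,"z":0,"ax":0,"ay":0,"az":6.44,"jaw":0},{"x":1.73,"y":3.34,"z":0,"ax":0,"ay":0,"az":6.44,"jaw":0},{"x":1.73,"y":3.34,"z":0,"ax":0,"ay":0,"az":6.44,"jaw":0},{"x":1.73,"y":3.34,"z":0,"ax":0,"ay":0,"az":6.44,"jaw":0},{"x":1.73,"y":3.34,"z":0,"ax":0,"ay":0,"az":6.44,"jaw":0},{"x":1.73,"y":3.34,"z":0,"ax":0,"ay":0,"az":6.44,"jaw":0}]'
```

```text
clock: 0.82
tool_pos: [0.357, -0.3168, 0.2423]
ee_rot: [-2.537, -1.852, 0.0]
contact_force: [1.9, 0.4, -0.6]
finger_gap: 0.0002
```

```bash
python3 -m jog '[{"x":1.73,"y":3.34,"z":0,"ax":0,"ay":0,"az":6.44,"jaw":0},{"x":1.73,"y":3.34,"z":0,"ax":0,"ay":0,"az":6.44,"jaw":0},{"x":1.73,"y":3.34,"z":0,"ax":0,"ay":0,"az":0,"jaw":0},{"x":1.73,"y":3.34,"z":0,"ax":0,"ay":0,"az":0,"jaw":0},{"x":1.73,"y":3.34,"z":0,"ax":0,"ay":0,"az":0,"jaw":0},{"x":1.73,"y":3.34,"z":0,"ax":0,"ay":0,"az":0,"jaw":0},{"x":0,"y":0,"z":0,"ax":0,"ay":0,"az":0,"jaw":0},{"x":0,"y":0,"z":0,"ax":0,"ay":0,"az":0,"jaw":0}]'
python3 - <<'E'
from bench import bot,optics
import numpy as np,cv2
from h import *
for n in ["wrist","scene","top"]:
    d=optics.grab_frame(n); np.savez(n+"1.npz",**d); cv2.imwrite(f"pics/{n}1.png",d["frame"][:,:,::-1])
    o=bot.get_obs()
    print(n,proj(d,[[.461,-.118,.119],[.513,-.124,0],[.612,-.138,0],[.626,.011,0]]).round(0).tolist())
print(o["tool_pos"],o["ee_rot"],o["joint_positions"])
E
```

```text
clock: 1.48
tool_pos: [0.4616, -0.1153, 0.2424]
ee_rot: [-2.313, -2.126, -0.002]
contact_force: [-0.9, -0.7, 0.8]
finger_gap: -0.0006
wrist [[254.0, 190.0], [291.0, 167.0], [362.0, 171.0], [376.0, 55.0]]
scene [[203.0, 189.0], [213.0, 226.0], [225.0, 257.0], [275.0, 237.0]]
top [[285.0, 195.0], [284.0, 185.0], [287.0, 158.0], [246.0, 155.0]]
[ 0.45961673 -0.11949964  0.24202984] [-2.32123822 -2.11656433  0.00248613] [ 0.47061976  0.52779044 -0.48047264  1.99458361  0.36875904  0.70536439
 -0.33110792]
```

View pics/wrist1.png

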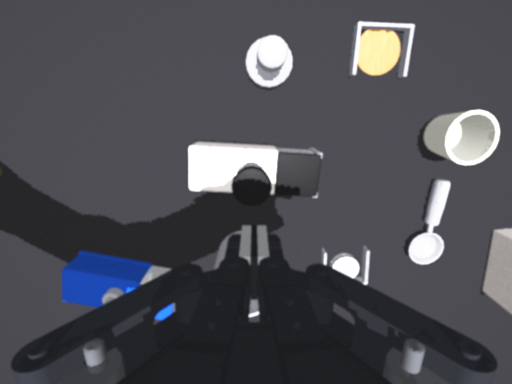

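View pics/scene1.png

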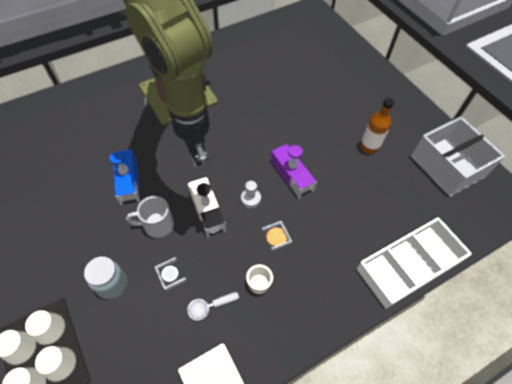

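Run:
```python
import numpy as np,cv2
from h import *
d=dict(np.load("wrist1.npz"))
f=d["frame"][:,:,::-1]
cv2.imwrite("pics/w1c.png",np.hstack([cv2.resize(f[130:210,180:330],None,fx=5,fy=5,interpolation=cv2.INTER_CUBIC)]))
hsv=cv2.cvtColor(d["frame"],cv2.COLOR_RGB2HSV)
m=((hsv[...,0]>8)&(hsv[...,0]<28)&(hsv[...,1]>90)&(hsv[...,2]>120)).astype(np.uint8);m[100:]=0;m[:,:340]=0
c=max(cv2.findContours(m,0,1)[0],key=cv2.contourArea);e=cv2.fitEllipse(c);print(e,pt(d,*e[0],0))
for p in [(359,22),(412,25),(353,73),(407,76)]:print(p,pt(d,*p,.016)[:2])
```

```text
((376.8117980957031, 51.2277946472168), (43.53612518310547, 48.143035888671875), 47.9074592590332) [0.62743647 0.01512926 0.        ]
(359, 22) [0.59865485 0.04577898]
(412, 25) [0.66148645 0.03816128]
(353, 73) [ 0.59213935 -0.00973411]
(407, 76) [ 0.65894294 -0.01818576]
```

View pics/w1c.png

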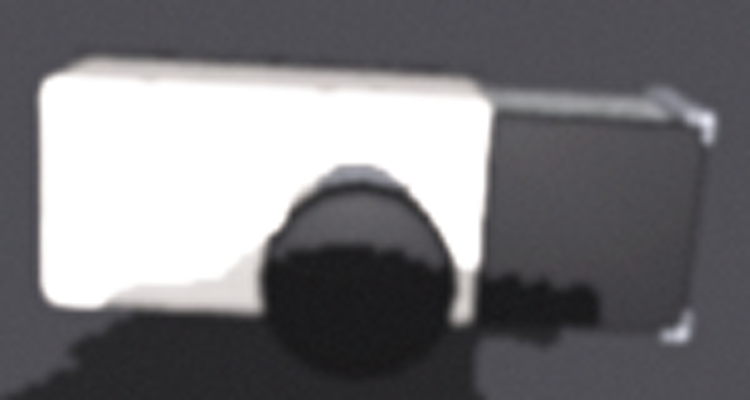

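The wrist view shows the plunger head at (252,186), giving about (0.459,-0.114). The three views average (0.460,-0.117). I'll descend to just above the head.

```bash
python3 -m jog '[{"x":0,"y":0.2,"z":-2,"ax":0,"ay":0,"az":0,"jaw":0},{"x":0,"y":0,"z":-3,"ax":0,"ay":0,"az":0,"jaw":0},{"x":0,"y":0,"z":-3,"ax":0,"ay":0,"az":0,"jaw":0},{"x":0,"y":0,"z":-1.5,"ax":0,"ay":0,"az":0,"jaw":0},{"x":0,"y":0,"z":-0.4,"ax":0,"ay":0,"az":0,"jaw":0},{"x":0,"y":0,"z":0,"ax":0,"ay":0,"az":0,"jaw":0},{"x":0,"y":0,"z":0,"ax":0,"ay":0,"az":0,"jaw":0},{"x":0,"y":0,"z":0,"ax":0,"ay":0,"az":0,"jaw":0}]'
python3 - <<'E'
from bench import bot,optics
import numpy as np,cv2
for i in range(2):
    d=optics.grab_frame("scene");o=bot.get_obs();print(o["tool_pos"],o["contact_force"])
f=d["frame"][:,:,::-1]
cv2.imwrite("pics/s2c.png",cv2.resize(f[140:260,140:290],None,fx=5,fy=5,interpolation=cv2.INTER_CUBIC))
E
```

```text
clock: 2.3
tool_pos: [0.4612, -0.1167, 0.1444]
ee_rot: [2.319, 2.117, 0.002]
contact_force: [-0.3, -0.9, -0.3]
finger_gap: 0.0002
[ 0.46127565 -0.11654954  0.14447071] [0.31946058 0.07865299 0.28491082]
[ 0.46123953 -0.11645569  0.14440535] [-0.13286174 -0.04847148  0.43255107]
```

View pics/s2c.png

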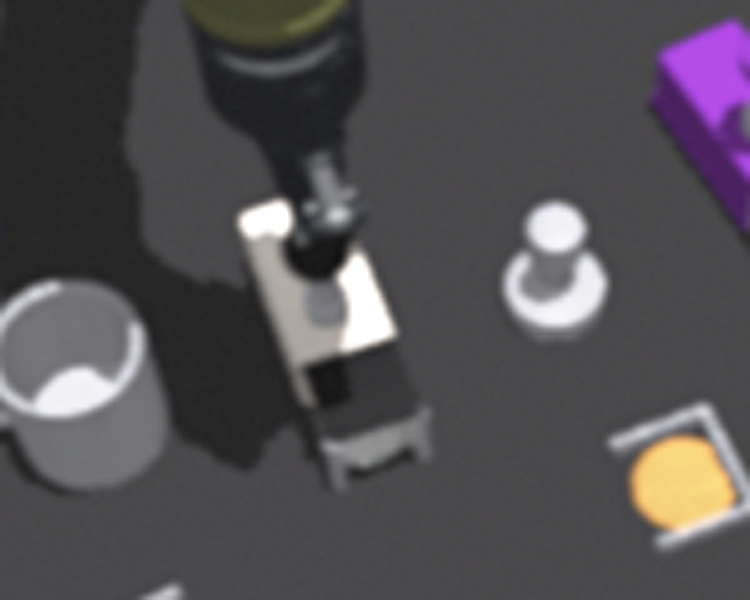

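The fingertips sit centred on the black head at crop (318,250). Now a slow press.

```bash
python3 -m jog '[{"x":0,"y":0,"z":-0.5,"ax":0,"ay":0,"az":0,"jaw":0},{"x":0,"y":0,"z":-0.5,"ax":0,"ay":0,"az":0,"jaw":0},{"x":0,"y":0,"z":-0.2,"ax":0,"ay":0,"az":0,"jaw":0},{"x":0,"y":0,"z":-0.15,"ax":0,"ay":0,"az":0,"jaw":0},{"x":0,"y":0,"z":-0.15,"ax":0,"ay":0,"az":0,"jaw":0},{"x":0,"y":0,"z":-0.15,"ax":0,"ay":0,"az":0,"jaw":0},{"x":0,"y":0,"z":-0.15,"ax":0,"ay":0,"az":0,"jaw":0},{"x":0,"y":0,"z":-0.15,"ax":0,"ay":0,"az":0,"jaw":0}]'
```

```text
clock: 3.07
tool_pos: [0.4603, -0.116, 0.1243]
ee_rot: [2.319, 2.119, -0.001]
contact_force: [-1.4, 0.3, 10.6]
finger_gap: 0.0
```

```bash
python3 -m jog '[{"x":0,"y":0,"z":-0.15,"ax":0,"ay":0,"az":0,"jaw":0},{"x":0,"y":0,"z":-0.15,"ax":0,"ay":0,"az":0,"jaw":0},{"x":0,"y":0,"z":-0.15,"ax":0,"ay":0,"az":0,"jaw":0},{"x":0,"y":0,"z":-0.15,"ax":0,"ay":0,"az":0,"jaw":0},{"x":0,"y":0,"z":-0.15,"ax":0,"ay":0,"az":0,"jaw":0},{"x":0,"y":0,"z":-0.15,"ax":0,"ay":0,"az":0,"jaw":0},{"x":0,"y":0,"z":-0.15,"ax":0,"ay":0,"az":0,"jaw":0},{"x":0,"y":0,"z":-0.15,"ax":0,"ay":0,"az":0,"jaw":0}]'
```

```text
clock: 3.73
tool_pos: [0.4603, -0.116, 0.1122]
ee_rot: [2.319, 2.119, -0.001]
contact_force: [-3.0, -0.4, 8.4]
finger_gap: 0.0001
```

```bash
python3 -m jog '[{"x":0,"y":0,"z":-0.15,"ax":0,"ay":0,"az":0,"jaw":0},{"x":0,"y":0,"z":-0.15,"ax":0,"ay":0,"az":0,"jaw":0},{"x":0,"y":0,"z":-0.15,"ax":0,"ay":0,"az":0,"jaw":0},{"x":0,"y":0,"z":-0.15,"ax":0,"ay":0,"az":0,"jaw":0},{"x":0,"y":0,"z":-0.15,"ax":0,"ay":0,"az":0,"jaw":0},{"x":0,"y":0,"z":-0.1,"ax":0,"ay":0,"az":0,"jaw":0},{"x":0,"y":0,"z":0,"ax":0,"ay":0,"az":0,"jaw":0}]'
```

```text
clock: 4.32
tool_pos: [0.4603, -0.116, 0.1037]
ee_rot: [2.319, 2.119, -0.001]
contact_force: [-1.0, 0.7, 7.6]
finger_gap: 0.0001
```

```bash
python3 -m jog '[{"x":0,"y":0,"z":-0.1,"ax":0,"ay":0,"az":0,"jaw":0},{"x":0,"y":0,"z":-0.1,"ax":0,"ay":0,"az":0,"jaw":0},{"x":0,"y":0,"z":0,"ax":0,"ay":0,"az":0,"jaw":0}]'
```

```text
clock: 4.57
tool_pos: [0.4603, -0.116, 0.1021]
ee_rot: [2.318, 2.119, -0.001]
contact_force: [-1.7, 0.4, 10.8]
finger_gap: -0.0
```

```bash
python3 -m jog '[{"x":0,"y":0,"z":-0.1,"ax":0,"ay":0,"az":0,"jaw":0},{"x":0,"y":0,"z":-0.1,"ax":0,"ay":0,"az":0,"jaw":0},{"x":0,"y":0,"z":0,"ax":0,"ay":0,"az":0,"jaw":0}]'
python3 - <<'E'
from bench import bot,optics
import numpy as np,cv2
d=optics.grab_frame("scene");o=bot.get_obs();print(o["tool_pos"],o["contact_force"])
f=d["frame"][:,:,::-1]
cv2.imwrite("pics/s3c.png",cv2.resize(f[160:310,140:290],None,fx=4,fy=4,interpolation=cv2.INTER_CUBIC))
E
```

```text
clock: 4.82
tool_pos: [0.4604, -0.116, 0.1018]
ee_rot: [2.317, 2.118, -0.0]
contact_force: [-4.9, 0.7, 32.5]
finger_gap: -0.0003
[ 0.46042545 -0.11605863  0.10181018] [-5.3205343   0.76066157 32.84249397]
```

View pics/s3c.png

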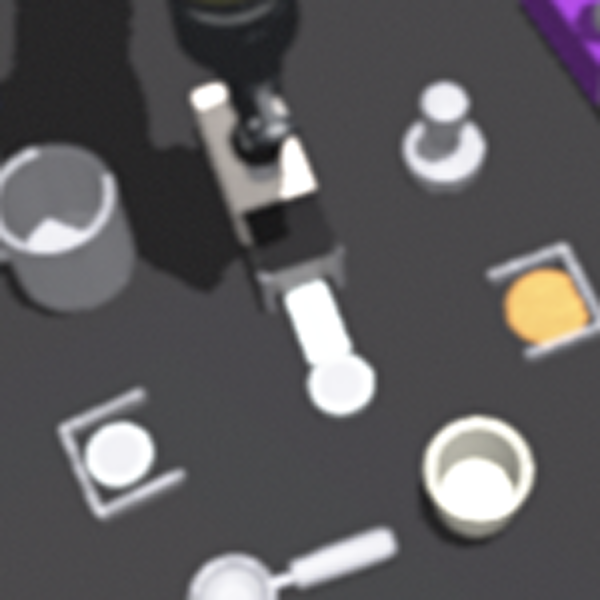

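The plunger is at its stop (32 N), the blade is out, and the tin lies at crop (341,382). Now I'll lift.

```bash
python3 -m jog '[{"x":0,"y":0,"z":0.4,"ax":0,"ay":0,"az":0,"jaw":0},{"x":0,"y":0,"z":0.4,"ax":0,"ay":0,"az":0,"jaw":0},{"x":0,"y":0,"z":0.6,"ax":0,"ay":0,"az":0,"jaw":0},{"x":0,"y":0,"z":0.8,"ax":0,"ay":0,"az":0,"jaw":0},{"x":0,"y":0,"z":1.5,"ax":0,"ay":0,"az":0,"jaw":0},{"x":0,"y":0,"z":2.5,"ax":0,"ay":0,"az":0,"jaw":0},{"x":0,"y":0,"z":2.5,"ax":0,"ay":0,"az":0,"jaw":0},{"x":0,"y":0,"z":0,"ax":0,"ay":0,"az":0,"jaw":0}]'
python3 - <<'E'
from bench import bot,optics
import numpy as np,cv2
from h import *
for n in("scene","top","wrist"):
    d=optics.grab_frame(n); np.savez(n+"4.npz",**d)
    f=d["frame"][:,:,::-1]
    g=d["frame"].min(2); m=(g>165).astype(np.uint8)
    u,v=proj(d,[.612,-.138,.014])[0]; print(n,u,v)
    for c in cv2.findContours(m,0,1)[0]:
        if len(c)<6: continue
        e=cv2.fitEllipse(c)
        if np.hypot(e[0][0]-u,e[0][1]-v)<30: print(e,cv2.contourArea(c),pt(d,*e[0],.014))
    cv2.imwrite(f"pics/{n}4.png",f)
    if n=="scene":cv2.imwrite("pics/s4c.png",cv2.resize(f[160:310,140:290],None,fx=4,fy=4,interpolation=cv2.INTER_CUBIC))
print(bot.get_obs()["tool_pos"],bot.get_obs()["contact_force"])
E
```

```text
clock: 5.53
tool_pos: [0.463, -0.1161, 0.19]
ee_rot: [2.316, 2.115, 0.008]
contact_force: [1.1, -0.8, -0.0]
finger_gap: 0.0
scene 224.68889261009738 255.09144295712534
((224.90646362304688, 255.4347381591797), (14.749130249023438, 15.698044776916504), 76.51112365722656) 179.5 [ 0.61314339 -0.13794737  0.014     ]
top 287.01729664915945 157.01131792046803
((286.9781188964844, 156.2913055419922), (9.452003479003906, 11.442546844482422), 76.54509735107422) 81.5 [ 0.61468174 -0.13794051  0.014     ]
wrist 384.69335357372063 182.18547829998542
((385.0092468261719, 180.31504821777344), (32.34450912475586, 36.328548431396484), 50.08230209350586) 921.5 [ 0.6122678  -0.13577454  0.014     ]
[ 0.46039814 -0.11621473  0.18632431] [-0.56375411 -0.98956495  0.64136407]
```

View pics/s4c.png

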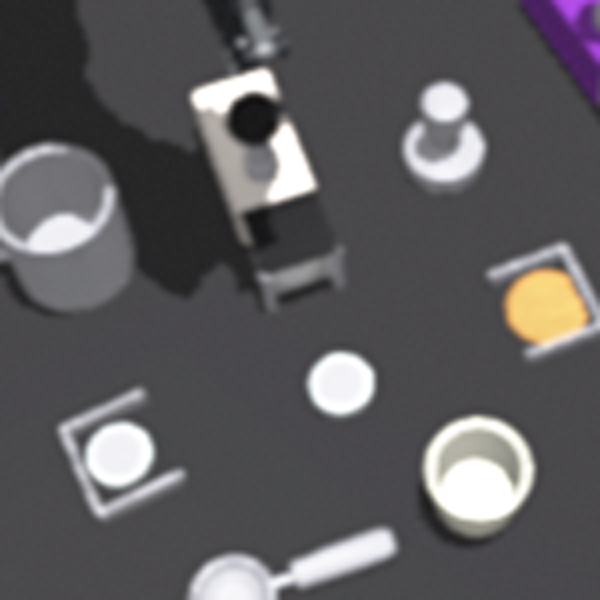

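View pics/wrist4.png

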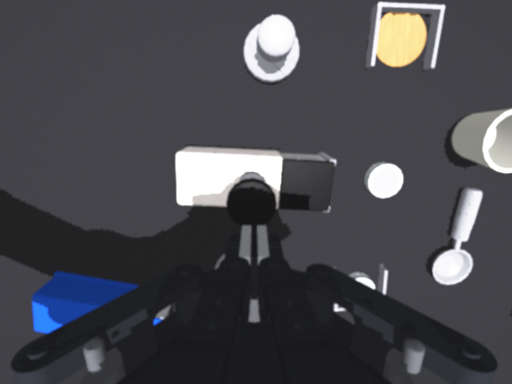

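The plunger is back up at scene crop (253,118), and one tin is free at (341,382), i.e. (0.613,-0.137). The disc centre is (0.6265,0.013), so I push along 85°. The fingers will be slightly open to cradle the tin. Moving over the start point behind it.

```bash
python3 -m jog '[{"x":2.96,"y":-1.52,"z":0,"ax":0,"ay":0,"az":0,"jaw":0.18},{"x":2.96,"y":-1.52,"z":0,"ax":0,"ay":0,"az":0,"jaw":0.18},{"x":2.96,"y":-1.52,"z":0,"ax":0,"ay":0,"az":0,"jaw":0.18},{"x":2.96,"y":-1.52,"z":0,"ax":0,"ay":0,"az":0,"jaw":0.18},{"x":2.96,"y":-1.52,"z":0,"ax":0,"ay":0,"az":0,"jaw":0.18},{"x":0,"y":0,"z":-3,"ax":0,"ay":0,"az":0,"jaw":0.18},{"x":0,"y":0,"z":-3,"ax":0,"ay":0,"az":0,"jaw":0.18},{"x":0,"y":0,"z":0,"ax":0,"ay":0,"az":0,"jaw":0.18}]'
python3 - <<'E'
from bench import bot,optics
import numpy as np,cv2
d=optics.grab_frame("wrist");o=bot.get_obs();print(o["tool_pos"],o["ee_rot"],o["finger_gap"],bot.tip_extent)
cv2.imwrite("pics/w5.png",d["frame"][:,:,::-1])
E
```

```text
clock: 6.35
tool_pos: [0.6037, -0.1916, 0.1192]
ee_rot: [-2.311, -2.113, 0.013]
contact_force: [-1.5, 0.4, -0.4]
finger_gap: 0.0156
[ 0.60499595 -0.19146823  0.12203195] [-2.31257302 -2.11485541  0.00939139] 0.015082088916091373 0.011
```

View pics/w5.png

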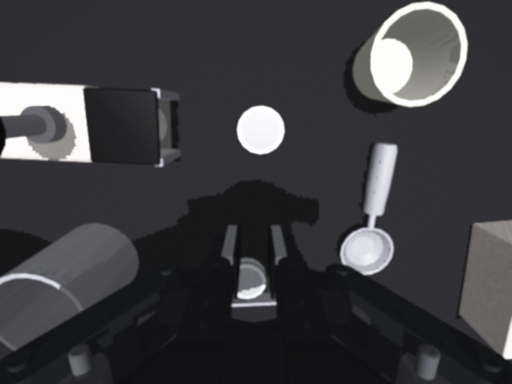

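```bash
python3 -m jog '[{"x":0.1,"y":0,"z":-3,"ax":0,"ay":0,"az":0,"jaw":0.18},{"x":0.1,"y":0,"z":-3,"ax":0,"ay":0,"az":0,"jaw":0.18},{"x":0,"y":0,"z":-2.5,"ax":0,"ay":0,"az":0,"jaw":0.18},{"x":0,"y":0,"z":-1.5,"ax":0,"ay":0,"az":0,"jaw":0.18},{"x":0,"y":0,"z":-0.5,"ax":0,"ay":0,"az":0,"jaw":0.18},{"x":0,"y":0,"z":0,"ax":0,"ay":0,"az":0,"jaw":0.18},{"x":0,"y":0,"z":0,"ax":0,"ay":0,"az":0,"jaw":0.18}]'
python3 - <<'E'
from bench import bot,optics
import numpy as np,cv2
d=optics.grab_frame("wrist");o=bot.get_obs();print(o["tool_pos"],o["contact_force"],o["finger_gap"])
cv2.imwrite("pics/w6.png",d["frame"][:,:,::-1])
d=optics.grab_frame("scene");cv2.imwrite("pics/s6c.png",cv2.resize(d["frame"][170:300,160:290,::-1],None,fx=4.5,fy=4.5,interpolation=cv2.INTER_CUBIC))
E
```

```text
clock: 6.98
tool_pos: [0.6116, -0.192, 0.0227]
ee_rot: [2.318, 2.118, 0.002]
contact_force: [0.4, -0.4, 0.1]
finger_gap: 0.0155
[ 0.61190856 -0.19218929  0.02314371] [0.70952142 0.89091675 0.26373266] 0.015223160712775559
```

View pics/w6.png

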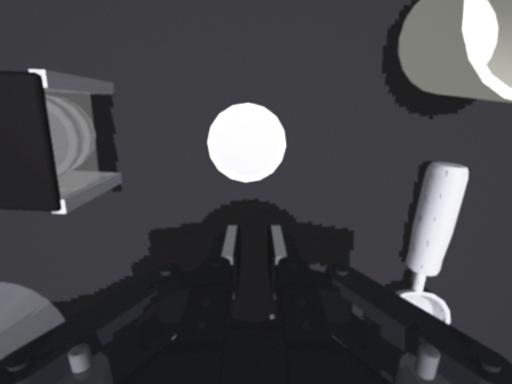

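View pics/s6c.png

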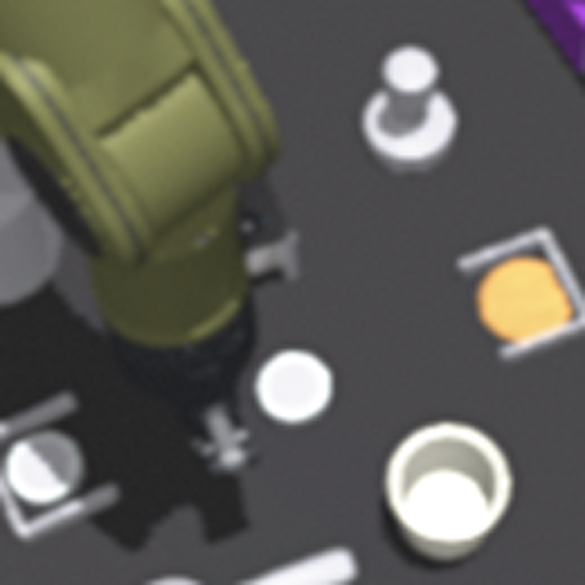

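The fingers are about 4 mm too far in +x (tin column 247, jaw centre 254). I'll correct that, finish lowering, then push.

```bash
python3 -m jog '[{"x":-0.35,"y":0,"z":-0.4,"ax":0,"ay":0,"az":0,"jaw":0.18},{"x":0,"y":0,"z":-0.35,"ax":0,"ay":0,"az":0,"jaw":0.18},{"x":0,"y":0,"z":0,"ax":0,"ay":0,"az":0,"jaw":0.18},{"x":0,"y":0,"z":0,"ax":0,"ay":0,"az":0,"jaw":0.18}]'
python3 - <<'E'
from bench import bot,optics
import numpy as np,cv2
from h import *
d=optics.grab_frame("wrist");o=bot.get_obs();print(o["tool_pos"],o["contact_force"],o["finger_gap"])
f=d["frame"];cv2.imwrite("pics/w7.png",f[:,:,::-1])
m=(f.min(2)>150).astype(np.uint8)
for c in cv2.findContours(m,0,1)[0]:
    if cv2.contourArea(c)>2000:
        e=cv2.fitEllipse(c);print(e,pt(d,*e[0],.014))
E
```

```text
clock: 7.42
tool_pos: [0.6068, -0.1921, 0.0137]
ee_rot: [-2.319, -2.119, 0.0]
contact_force: [0.6, -0.4, -0.0]
finger_gap: 0.0154
[ 0.60699378 -0.19207524  0.01383256] [ 0.06836169 -0.33794008  0.0464374 ] 0.015518713689483953
((457.45001220703125, 249.48825073242188), (50.02882766723633, 179.2918701171875), 10.3650484085083) [ 0.7170011  -0.20233238  0.014     ]
((255.74134826660156, 143.11502075195312), (83.0320053100586, 83.7652359008789), 7.664412975311279) [ 0.61253815 -0.13560543  0.014     ]
```

View pics/w7.png

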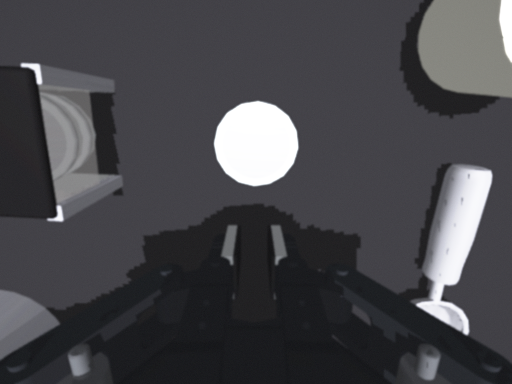

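The tin is centred on the jaws (columns 256 and 254). Pushing slowly.

```bash
python3 -m jog '[{"x":0.08,"y":0.8,"z":0,"ax":0,"ay":0,"az":0,"jaw":0.18},{"x":0.08,"y":0.8,"z":0,"ax":0,"ay":0,"az":0,"jaw":0.18},{"x":0.05,"y":0.5,"z":0,"ax":0,"ay":0,"az":0,"jaw":0.18},{"x":0.05,"y":0.5,"z":0,"ax":0,"ay":0,"az":0,"jaw":0.18},{"x":0.05,"y":0.5,"z":0,"ax":0,"ay":0,"az":0,"jaw":0.18},{"x":0.06,"y":0.6,"z":0,"ax":0,"ay":0,"az":0,"jaw":0.18},{"x":0.06,"y":0.6,"z":0,"ax":0,"ay":0,"az":0,"jaw":0.18},{"x":0.06,"y":0.6,"z":0,"ax":0,"ay":0,"az":0,"jaw":0.18}]'
python3 -m jog '[{"x":0.06,"y":0.6,"z":0,"ax":0,"ay":0,"az":0,"jaw":0.18},{"x":0.06,"y":0.6,"z":0,"ax":0,"ay":0,"az":0,"jaw":0.18},{"x":0.06,"y":0.6,"z":0,"ax":0,"ay":0,"az":0,"jaw":0.18},{"x":0.06,"y":0.6,"z":0,"ax":0,"ay":0,"az":0,"jaw":0.18},{"x":0.06,"y":0.6,"z":0,"ax":0,"ay":0,"az":0,"jaw":0.18},{"x":0.06,"y":0.6,"z":0,"ax":0,"ay":0,"az":0,"jaw":0.18},{"x":0.06,"y":0.6,"z":0,"ax":0,"ay":0,"az":0,"jaw":0.18},{"x":0,"y":0,"z":0,"ax":0,"ay":0,"az":0,"jaw":0.18}]'
cat > look.py <<'E'
import sys
from bench import bot,optics
import numpy as np,cv2
from h import *
k=sys.argv[1]
d=optics.grab_frame("wrist");o=bot.get_obs();print(o["tool_pos"],o["contact_force"],o["finger_gap"])
f=d["frame"];cv2.imwrite(f"pics/w{k}.png",f[:,:,::-1])
m=(f.min(2)>150).astype(np.uint8)
for c in cv2.findContours(m,0,1)[0]:
    if cv2.contourArea(c)>2000:
        e=cv2.fitEllipse(c);print(e,pt(d,*e[0],.014))
print("disc/bay px",proj(d,[[.6265,.013,0]]))
d=optics.grab_frame("scene");cv2.imwrite(f"pics/s{k}c.png",cv2.resize(d["frame"][170:300,160:310,::-1],None,fx=4.5,fy=4.5,interpolation=cv2.INTER_CUBIC))
E
python3 look.py 8
```

```text
clock: 8.13
tool_pos: [0.612, -0.1425, 0.0138]
ee_rot: [2.319, 2.119, -0.0]
contact_force: [0.8, 0.1, 0.7]
finger_gap: 0.0158
clock: 8.8
tool_pos: [0.6165, -0.0985, 0.0139]
ee_rot: [-2.316, -2.121, -0.003]
contact_force: [0.4, -0.2, 0.3]
finger_gap: 0.0154
[ 0.61632366 -0.09956198  0.01384347] [-0.08349315 -0.46306083  0.78431856] 0.015263815357769708
((49.17449188232422, 284.2723083496094), (48.07073211669922, 98.614013671875), 87.2707290649414) [ 0.49823962 -0.11080638  0.014     ]
((479.6021728515625, 273.9764709472656), (77.78873443603516, 144.07814025878906), 5.6340107917785645) [ 0.74176311 -0.12554005  0.014     ]
((253.4485626220703, 193.63966369628906), (74.52759552001953, 78.7126235961914), 90.16925811767578) [ 0.61879676 -0.06716317  0.014     ]
((256.3268127441406, 33.368553161621094), (83.05104064941406, 123.30290222167969), 89.614501953125) [0.62638416 0.0051267  0.014     ]
disc/bay px [[254.88536947  23.08692831]]
```

View pics/w8.png

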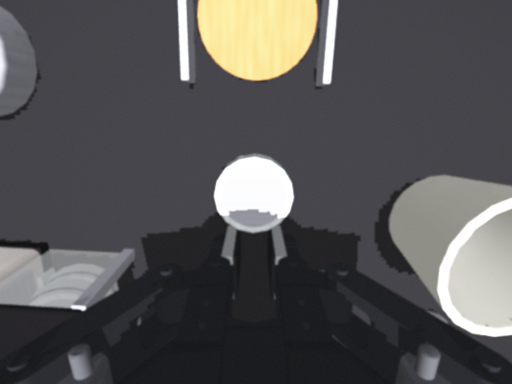

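View pics/s8c.png

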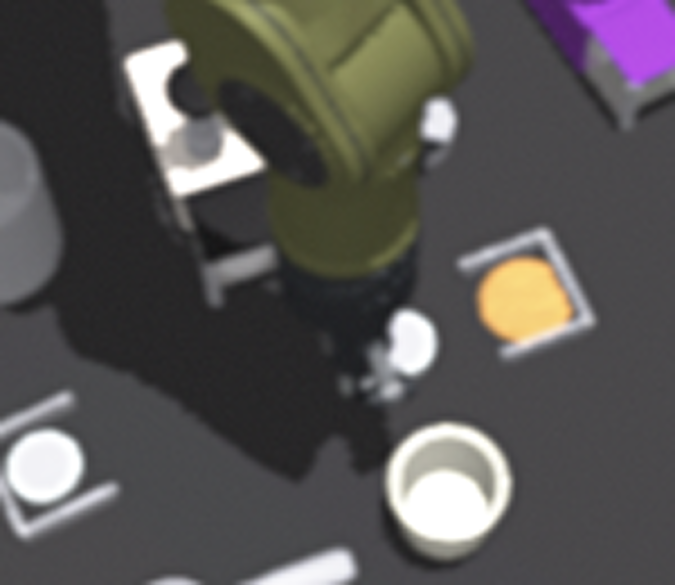

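The tin is cradled at wrist (253,194), the disc is dead ahead at about (257,20), and the bay walls are clear. Continuing.

```bash
python3 -m jog '[{"x":0.04,"y":0.5,"z":0,"ax":0,"ay":0,"az":0,"jaw":0.18},{"x":0.06,"y":0.6,"z":0,"ax":0,"ay":0,"az":0,"jaw":0.18},{"x":0.06,"y":0.6,"z":0,"ax":0,"ay":0,"az":0,"jaw":0.18},{"x":0.06,"y":0.6,"z":0,"ax":0,"ay":0,"az":0,"jaw":0.18},{"x":0.06,"y":0.6,"z":0,"ax":0,"ay":0,"az":0,"jaw":0.18},{"x":0.06,"y":0.6,"z":0,"ax":0,"ay":0,"az":0,"jaw":0.18},{"x":0.06,"y":0.6,"z":0,"ax":0,"ay":0,"az":0,"jaw":0.18},{"x":0.06,"y":0.6,"z":0,"ax":0,"ay":0,"az":0,"jaw":0.18}]'
python3 -m jog '[{"x":0.06,"y":0.6,"z":0,"ax":0,"ay":0,"az":0,"jaw":0.18},{"x":0.06,"y":0.5,"z":0,"ax":0,"ay":0,"az":0,"jaw":0.18},{"x":0.05,"y":0.4,"z":0,"ax":0,"ay":0,"az":0,"jaw":0.18},{"x":0.04,"y":0.4,"z":0,"ax":0,"ay":0,"az":0,"jaw":0.18},{"x":0.03,"y":0.3,"z":0,"ax":0,"ay":0,"az":0,"jaw":0.18},{"x":0,"y":0.2,"z":0,"ax":0,"ay":0,"az":0,"jaw":0.18},{"x":0,"y":0,"z":0,"ax":0,"ay":0,"az":0,"jaw":0.18},{"x":0,"y":0,"z":0,"ax":0,"ay":0,"az":0,"jaw":0.18}]'
python3 look.py 9
```

```text
clock: 9.57
tool_pos: [0.6208, -0.0533, 0.0138]
ee_rot: [2.319, 2.12, 0.0]
contact_force: [-0.1, -0.5, 0.3]
finger_gap: 0.0153
clock: 10.23
tool_pos: [0.6231, -0.0302, 0.0138]
ee_rot: [2.319, 2.119, -0.0]
contact_force: [-0.0, -0.8, -0.0]
finger_gap: 0.0155
[ 0.62309877 -0.03040902  0.01383375] [ 0.54858836 -0.01126452  0.76400941] 0.015180902326892726
((15.870912551879883, 207.7812042236328), (37.87190246582031, 101.9677505493164), 176.6190948486328) [0.50132461 0.00458468 0.014     ]
((254.99188232421875, 164.97259521484375), (128.98287963867188, 148.59080505371094), 90.35900115966797) [0.62756199 0.0157918  0.014     ]
disc/bay px [[253.37232966 165.18882343]]
```

View pics/w9.png

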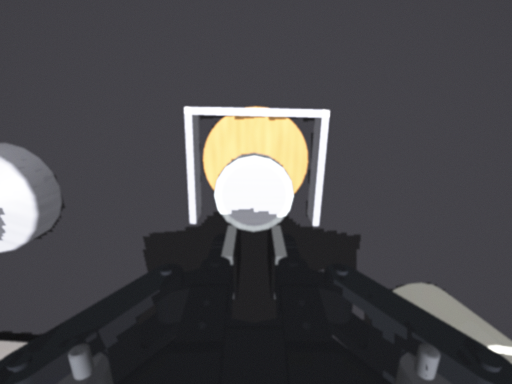

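View pics/s9c.png

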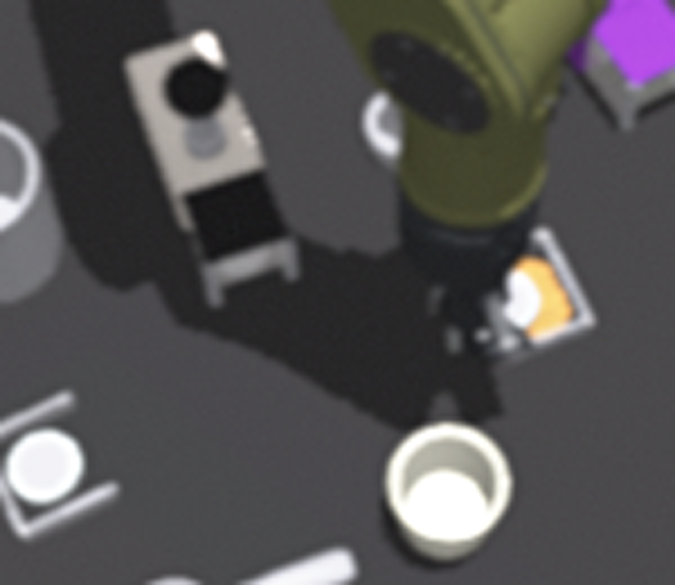

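Run:
```python
from bench import optics
import numpy as np,cv2
from h import *
from scipy.optimize import least_squares
d=optics.grab_frame("wrist");f=d["frame"];hsv=cv2.cvtColor(f,cv2.COLOR_RGB2HSV)
m=((hsv[...,0]>8)&(hsv[...,0]<28)&(hsv[...,1]>90)&(hsv[...,2]>120)).astype(np.uint8)
c=max(cv2.findContours(m,0,1)[0],key=cv2.contourArea)[:,0]
P=np.array([pt(d,u,v,0)[:2] for u,v in c if v<175])
r=least_squares(lambda q:np.hypot(*(P-q).T)-.028,[.6265,.013],loss="soft_l1",f_scale=.001);print("disc",r.x,r.cost)
t=(f.min(2)>130)&(hsv[...,1]<40);t=t.astype(np.uint8);t[:,:208]=0;t[:,300:]=0;t[:145]=0;t[232:]=0
c=max(cv2.findContours(t,0,1)[0],key=cv2.contourArea)[:,0]
P=np.array([pt(d,u,v,.014)[:2] for u,v in c if v<200]);
r=least_squares(lambda q:np.hypot(*(P-q).T)-.020,[.626,.002],loss="soft_l1",f_scale=.001);print("tin",r.x,r.cost)
for p in [(190,112),(325,113)]:print("back wall top mid",pt(d,*p,.016))
```

```text
disc [0.62833816 0.00561984] 0.0021005377134812246
tin [0.62548024 0.00104551] 5.659371979425694e-06
back wall top mid [0.60014075 0.04305009 0.016     ]
back wall top mid [0.66168327 0.03707475 0.016     ]
```

The disc fit was spoilt by the tin hiding part of it. The back wall mid-line at y≈0.040 gives a disc centre y≈0.0145, against the earlier 0.013–0.015. The tin is at y=0.001, so I'll push a further 13 mm.

```bash
python3 -m jog '[{"x":0.03,"y":0.3,"z":0,"ax":0,"ay":0,"az":0,"jaw":0.18},{"x":0.03,"y":0.3,"z":0,"ax":0,"ay":0,"az":0,"jaw":0.18},{"x":0.03,"y":0.3,"z":0,"ax":0,"ay":0,"az":0,"jaw":0.18},{"x":0.02,"y":0.2,"z":0,"ax":0,"ay":0,"az":0,"jaw":0.18},{"x":0.02,"y":0.2,"z":0,"ax":0,"ay":0,"az":0,"jaw":0.18},{"x":0,"y":0,"z":0,"ax":0,"ay":0,"az":0,"jaw":0.18},{"x":0,"y":0,"z":0,"ax":0,"ay":0,"az":0,"jaw":0.18}]'
python3 look.py 10
```

```text
clock: 10.97
tool_pos: [0.6245, -0.0168, 0.0139]
ee_rot: [2.319, 2.12, 0.0]
contact_force: [0.0, -0.0, -0.0]
finger_gap: 0.0157
[ 0.62441977 -0.01707562  0.01381383] [-0.07904916 -1.02134188 -2.21379823] 0.015356382677533927
((18.646974563598633, 229.70062255859375), (43.539512634277344, 100.08499908447266), 175.15255737304688) [0.49991993 0.0056345  0.014     ]
((255.04896545410156, 182.84934997558594), (115.10567474365234, 142.44668579101562), 91.28189849853516) [0.62812792 0.02014695 0.014     ]
disc/bay px [[253.13128248 189.02831774]]
```

View pics/w10.png

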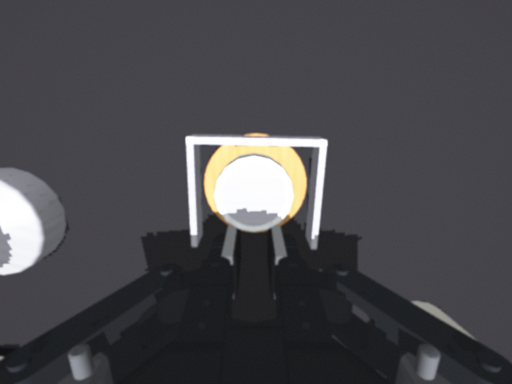

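The tin looks to lie within the disc (tin at (254,193), disc visible all round its far side). I'll back off along -y, rise and check.

```bash
python3 -m jog '[{"x":-0.04,"y":-0.5,"z":0,"ax":0,"ay":0,"az":0,"jaw":0.18},{"x":-0.1,"y":-1,"z":0,"ax":0,"ay":0,"az":0,"jaw":0.18},{"x":-0.15,"y":-1.5,"z":0,"ax":0,"ay":0,"az":0,"jaw":0.18},{"x":-0.2,"y":-2,"z":2,"ax":0,"ay":0,"az":0,"jaw":0.18},{"x":0,"y":-2,"z":3.5,"ax":0,"ay":0,"az":0,"jaw":0.18},{"x":0,"y":-2,"z":3.5,"ax":0,"ay":0,"az":0,"jaw":0.18},{"x":0,"y":-2,"z":3.5,"ax":0,"ay":0,"az":0,"jaw":0.18},{"x":0,"y":0,"z":3,"ax":0,"ay":0,"az":0,"jaw":0.18}]'
python3 -m jog '[{"x":-2,"y":-3,"z":1,"ax":0,"ay":0,"az":0,"jaw":0.18},{"x":-2,"y":-3,"z":1,"ax":0,"ay":0,"az":0,"jaw":0.18},{"x":-2,"y":-3,"z":1,"ax":0,"ay":0,"az":0,"jaw":0.18},{"x":-2,"y":-3,"z":1,"ax":0,"ay":0,"az":0,"jaw":0.18},{"x":0,"y":0,"z":0,"ax":0,"ay":0,"az":0,"jaw":0.18},{"x":0,"y":0,"z":0,"ax":0,"ay":0,"az":0,"jaw":0.18}]'
python3 look.py 11
python3 - <<'E'
from bench import optics
import numpy as np,cv2
from h import *
for n,z in(("scene",6),("top",6)):
    d=optics.grab_frame(n);u,v=proj(d,[.6265,.013,0])[0].astype(int)
    f=d["frame"][:,:,::-1]
    cv2.imwrite(f"pics/{n}11z.png",cv2.resize(f[v-20:v+20,u-20:u+20],None,fx=14,fy=14,interpolation=cv2.INTER_CUBIC))
    cv2.imwrite(f"pics/{n}11.png",f)
E
```

```text
clock: 11.73
tool_pos: [0.6187, -0.1358, 0.1708]
ee_rot: [2.325, 2.106, -0.006]
contact_force: [0.2, -0.6, -0.2]
finger_gap: 0.0151
clock: 12.23
tool_pos: [0.5372, -0.2518, 0.2092]
ee_rot: [2.326, 2.11, -0.004]
contact_force: [1.3, 0.3, -0.9]
finger_gap: 0.0154
[ 0.53863566 -0.24886046  0.208986  ] [ 0.42891157  0.55417285 -0.79052504] 0.015459345418302324
((396.743408203125, 138.16812133789062), (38.39331817626953, 116.90259552001953), 11.822362899780273) [ 0.71002763 -0.2285811   0.014     ]
((136.194091796875, 47.481773376464844), (73.92530822753906, 121.19124603271484), 95.34967041015625) [ 0.42261636 -0.10241989  0.014     ]
disc/bay px [[316.35691253 -94.00705802]]
```

View pics/w11.png

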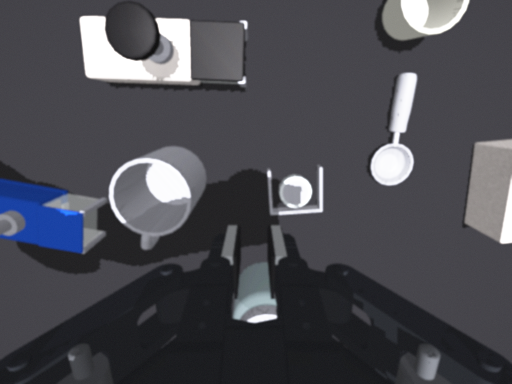

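View pics/scene11z.png

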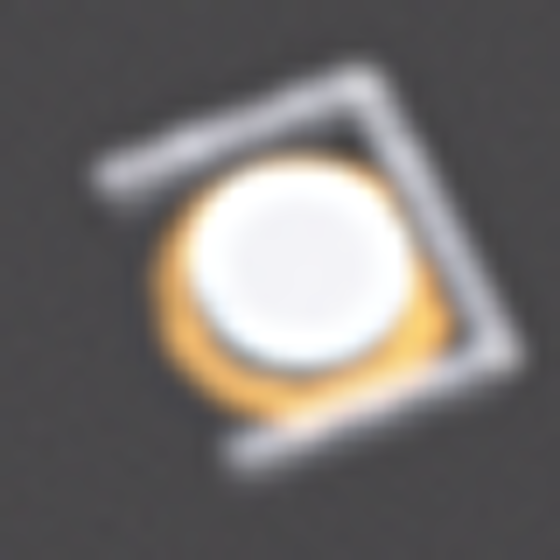

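View pics/scene11.png

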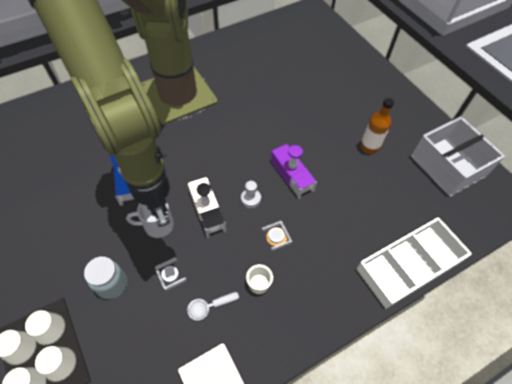

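View pics/top11.png

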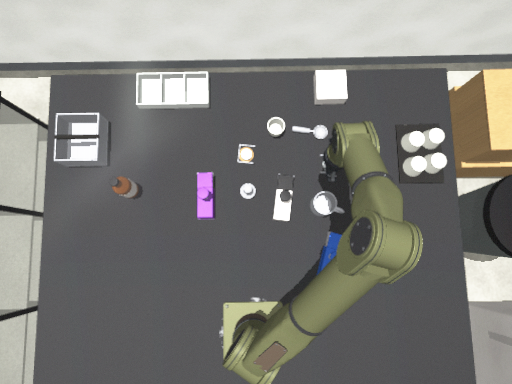

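The scene crop shows the tin at (300,262) with a brown rim visible on the near and lower sides. The far edge is shifted by the tin's height. A quick numeric check follows.

Run:
```python
from bench import optics
import numpy as np,cv2
from h import *
d=optics.grab_frame("scene");u0,v0=proj(d,[.6265,.013,0])[0].astype(int)-20
q=lambda x,y,z:pt(d,u0-.5+x/14,v0-.5+y/14,z)[:2]
print("tin",q(300,262,.014))
bl,br=q(360,80,.016),q(497,350,.016); ml,mr=q(100,175,.016),q(240,450,.016)
b=(bl+br)/2;m=(ml+mr)/2;a=(b-m)/np.linalg.norm(b-m)
print("bay mid",b-a*.0255,m+a*.030,a,np.linalg.norm(b-m),"w",np.linalg.norm(bl-br))
```

```text
tin [0.62617914 0.01207863]
bay mid [0.62701304 0.0134233 ] [0.62704964 0.01372312] [0.12118407 0.99263005] 0.05519794898238625 w 0.0632048308501611
```

The tin is within 2 mm of the bay middle and the disc, and everything else looks unmoved.

```bash
python3 -c "
from bench import order
print(order.hand_in())"
```

```text
the job is handed in; nothing more can be done
None
```

I pressed the white dispenser's plunger once to its stop, where the force rose to about 32 N. I then let it come up again, and a single tin came out. With the fingers slightly open, I pushed that tin over the counter into the empty bay without lifting it. I then backed the robot clear and handed the job in after about 12.5 s.

**Tin on the disc:** the last scene view put the tin at (0.626, 0.012) and the bay middle at (0.627, 0.0135). That is within 2 mm, so the tin lies wholly on the disc.

**Everything else:** the plunger was up, and the waiting tin, dispenser and bystanders looked unmoved by eye.

**Checks that disagreed:** one wrist-camera fit of the disc failed because the tin hid part of it, so I used the bay walls instead. The views put the disc's y between 0.010 and 0.015 m, within the 8 mm margin.

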